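Lock a hub's battery strap with a push rivet

ROBOT

A 6-joint arm with a two-finger parallel gripper is mounted at the origin on the work surface. World frame = base frame: x ahead of the robot, y to its left, z up, the work surface at z = 0. Lengths are in mm, angles in degrees, forces in N, time in s.
With the tool pointing down it reaches from about 275 to 725 mm from the base axis. Payload 5.6 kg.
Tool frame: the origin (TCP) lies at the very end of the fingers, on their centre line; the grasp point (between the pads) lies 19 mm behind it; z points along the fingers, y is the line along which they close (so a half turn about z gives the same grasp; the last joint's range is limited). The gripper opens to 85 mm and grips with 20 to 120 N. Pads are 22 mm wide; open, the fingers measure 114 mm over their backs; the gripper's body (76 mm by 85 mm) begins 54 mm behind the grasp point. The pads swing forward as they close: fully open they stand 13 mm farther back than shut.
Start: joints at [91.536, 14.616, 6.199, 0, -81.583, -16.306], TCP at [140.197, 531.825, 205.383] pointing down, gripper open.
Joint ranges: [-168.99, 168.99], [-69.2, 112.95], [-62.41, 85.93], [-164.36, 98.24], [-168.68, -3.75], [-174.98, 174.98]. Speed limits (degrees/s): [147.25, 147.25, 180, 180, 180, 180].

INTERFACE

Orientations are given as [roll, pitch, yaw] about the fixed x, y, z axes, in that order (R = Rz(yaw) Ry(pitch) Rx(roll)).
In Python, from cell import bot, solver, eyes, sign_off gives the robot as it stands. Calls block until the motion is done:
- bot.reach(position, orientation): joint-space move of the TCP to a pose.
- bot.line_to(position, rotation=None, speed=150): straight line of the TCP; rotation=None keeps the orientation; speed is the mean speed in mm/s.
- bot.goto_joints(angles): joint-space move.
- bot.set_gripper(opening): finger opening in mm; the grip force is fixed at half the most; returns when the fingers have stopped.
- bot.hold(seconds).
- solver.ik(position, orientation): joint angles nearest the present ones, or None.
- eyes.read_camera(name): name is "scene" or "top"; returns a dict with "frame" (420x560x3 uint8, red, green, blue), "fx", "fy", "cx", "cy" (pixels), "k1" (the pictures are not rectified: a ray, as slopes to the right and down, at radius r is drawn at 1 + k1 r^2 times it, then the intrinsics apply), "camera_from_world" (4x4, takes a point from world to camera coordinates). Camera axes: x right, y up, looking along -z (the intrinsics and any distortion apply to the point x, -y, -z); pixel columns grow to the right and rows downward; lengths in mm; the calibration is good to about 2 mm. A picture is of the moment at which its call begins. There is no depth.
A pose or a line that the arm cannot do raises bot.IKError and nothing moves.
- sign_off(): hands the job in; it is judged then, once.
Readings, each from a call of its own:
- bot.get_clock(): time.
- bot.get_joints(): joint angles.
- bot.get_joint_vel(): joint speeds.
- bot.get_effort(): joint torques, N m.
- bot.get_eef_pos(): TCP position.
- bot.get_orientation(): TCP orientation.
- bot.get_force(): force on the tool from outside, world axes, zero at the start.
- bot.get_wrist_torque(): the same for the moment, N m.
- bot.get_width(): finger opening in mm.
- bot.get_grasp_force(): force on a finger pad.
Only numpy, scipy, OpenCV 4.12 (cv2) and the standard library are available. Lean on these libraries where they do the work, as an engineer would, in place of code of your own. Each camera call takes 0.05 s, during which the arm holds its last target. There are 200 camera calls.

TASK

Fasten the battery strap of the opened hub: take the push rivet out of the parts block, put it down through the hole in the strap's free end into the boss below, then push its centre pin in until it is flush with the rivet's head, so that the rivet locks the strap down on the boss. Press with feeling, never harder than 20 N on the hub, because the boss cracks, and leave the other parts and the screwdriver alone.

Things in the scene. Friction and masses are not known exactly. Their poses are not given: they have to be found in the camera images.
- rivet: Natural white nylon push rivet, upright, head up, in one of the three holes of the parts block. Origin: centre of the underside of its round head flange; z up along its axis. Flange 20 mm across, 5 mm thick (grip it by its rim); its centre pin stands out of it.
- rivet_tip (a point): Lower end of the rivet, 19.5 mm below the flange's underside, 3 mm across. From the top down: shank 8 mm across to 8.2 mm below the flange, four split legs (also within 8 mm) to 15.2 mm, then the tapering tip.
- pin (a joint): How far the rivet's centre pin is pushed in, m: 0 = raised, 0.010 = flush (its stop). Round cap 11 mm across, its top 15 mm above the flange's underside when raised, 5 mm (level with the flange's top) when flush. About 7 N moves it; it stays where left. Going in, it spreads the legs to 13 mm across to catch under the boss's top wall: only possible with the strap pressed down on the boss.
- hub: The opened hub, fixed on the table: white shell 200 x 170 x 26 mm, and in it a black chassis (top about 34 mm up) with a blue pack of three battery cells. Origin: centre of the underside; z up; x along the cells. The plain steel strap runs along y over the cells, hinged at +y, free end with the hole at -y, 94 mm from the hinge. Nothing within 60 mm of that hole stands higher than the strap.
- boss_axis (a point): Point of the shell on the axis of the hole in the black 30 mm square boss under the strap's free end, at the nominal height of the boss's top, 52 mm (axes as the hub's). The chassis rides on rubber grommets: it and the boss really stand up to 3.5 mm higher or lower, the axis is true. Hole 9.5 mm across in a wall 4 mm thick, hollow for 14 mm below it. Strap on top: 3.5 mm thick, 24 mm wide.
- strap_mid (a point): Nominal middle of the steel strap's hinge, on the shell. A foam pad holds the strap's free end 2 to 6 mm off the boss; 1 to 3 N there brings it down on the boss, and it springs up again unless the rivet is locked. Its hole is 11 mm across and by side play may stand up to 1.5 mm off the boss's axis along the hub's x; about 1 N sideways, as from the rivet's tapered tip, slides it into line.
- block: Grey moulded parts block, fixed, 46 x 160 x 26 mm. Origin: centre of its underside; three holes 10.5 mm across, 23 mm deep, along its y axis at -52, 0 and +52 mm; things in them stand with their flange or head on the block's top at 26 mm.
- thumbscrew: Black thumbscrew, knurled head 16 mm across and 10 mm high, in another hole of the block. Origin: centre of the head's underside. Leave it alone.
- standoff: White nylon hexagonal standoff, 13 mm across and 18 mm high above the block, in the remaining hole. Origin: centre of the hexagon's underside. Leave it alone.
- screwdriver: Screwdriver 170 mm long lying on the table between the hub and the block. Origin: the centre of its length, on the table. Leave it alone.

How it is judged (in metres and radians):
On the way, in this order (a step that is already met when the one before it is completed fails the run):
1. the rivet, its pin still raised, stands through the strap's hole in the boss (horizontal distance between rivet and boss_axis below 0.003 m and z of rivet in the frame of boss_axis below 0.014 m and value of joint pin below 0.004 m), for 0.1 s.
2. the rivet is home on the strap and its pin is pushed flush (horizontal distance between rivet and boss_axis below 0.002 m and z of rivet in the frame of boss_axis below 0.0095 m and value of joint pin above 0.0085 m), for 0.1 s.
At the end, for the whole second after the job is handed in: The rivet stands upright (within 6 degrees) through the strap in the boss, within 2 mm of the boss's axis, its flange's underside less than 9.5 mm above the nominal top of the boss (home it is 0 to 8 mm above, as the chassis stands); its pin is within 1.5 mm of flush, which locks it; all at rest (all of step 2 and angle between rivet's own z axis and vertical below 0.1 rad and linear speed of rivet below 0.02 m/s); the robot touches nothing.
It fails at once if the hub, its strap or boss is pressed with more than 20 N (contact force between anything else and hub above 20 N).
It fails at once if the thumbscrew is disturbed (distance of thumbscrew from where it was at the start of the episode above 0.015 m).
It fails at once if the standoff is disturbed (distance of standoff from where it was at the start of the episode above 0.015 m).
It fails at once if the screwdriver is disturbed (distance of screwdriver from where it was at the start of the episode above 0.03 m).
It also fails if it takes over 51 s, if anything falls off the work surface, if the arm or the gripper's body presses on something with over 40 N, if the wrist force passes 120 N, or if a joint passes its speed limit or range.

## Working session

There is one attempt and no reset: what is moved stays moved. The work goes in short steps, each a Python script; the robot and the scene stay as the last script left them, time stands still between calls to the robot, and variables do not carry over. Pictures are saved under pics/ and viewed, at most 10 in all, crops included, and the job is handed in when it is done.

```bash
ls; mkdir -p pics
python3 - <<'E'
from cell import bot,eyes
import cv2,numpy as np
for n in("scene","top"):
    d=eyes.read_camera(n); cv2.imwrite(f"pics/{n}0.png",d["frame"][:,:,::-1])
    print(n,[d[k] for k in("fx","fy","cx","cy","k1")]);print(np.round(d["camera_from_world"],3).tolist())
print(bot.get_clock(),bot.get_orientation(),bot.get_force())
E
```

```text
pics
scene [386.91585820517923, 386.91585820517923, 282.7481072307122, 207.55989625825487, 0.033599858688371405]
[[-0.692, 0.722, -0.011, 415.828], [-0.553, -0.521, 0.65, 299.915], [0.463, 0.456, 0.76, -989.33], [0.0, 0.0, 0.0, 1.0]]
top [516.922418193183, 516.922418193183, 284.02013572330117, 206.35140399032224, -0.14194703314775586]
[[-0.021, -0.999, 0.034, 5.212], [0.997, -0.019, 0.072, -601.14], [-0.071, 0.036, 0.997, -868.934], [0.0, 0.0, 0.0, 1.0]]
0.1 [ 1.79905096e+02 -2.72927190e-03 -1.47716470e+01] [-0.67285757 -0.05394433  0.67736921]
```

View pics/top0.png

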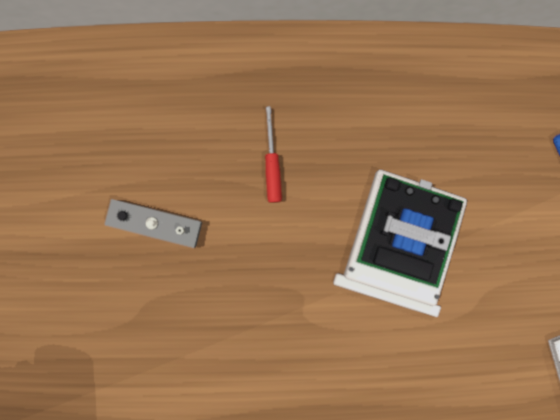

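View pics/scene0.png

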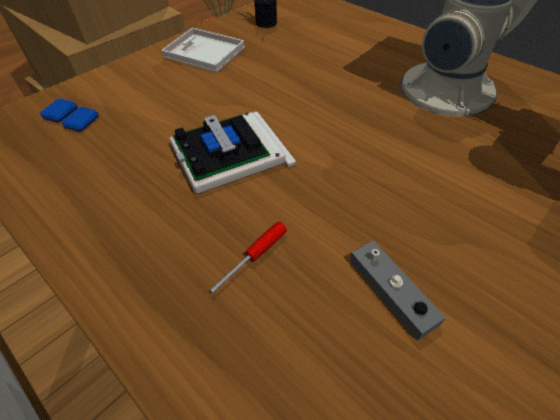

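The top view shows the thumbscrew (black) at (123,216), with white parts at (151,223) and (181,230). The strap hole is near (444,240). I need a close crop to tell the rivet from the standoff.

Run:
```python
import cv2,numpy as np
t=cv2.imread("pics/top0.png");s=cv2.imread("pics/scene0.png")
f=lambda im,x,y,w,h:cv2.resize(im[y:y+h,x:x+w],(400,300),interpolation=cv2.INTER_CUBIC)
o=np.vstack([np.hstack([f(t,100,185,112,84),f(t,372,190,100,75)]),np.hstack([f(s,345,230,112,84),f(s,165,105,100,75)])])
cv2.imwrite("pics/crop0.png",o)
```

```text
(no output)
```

View pics/crop0.png

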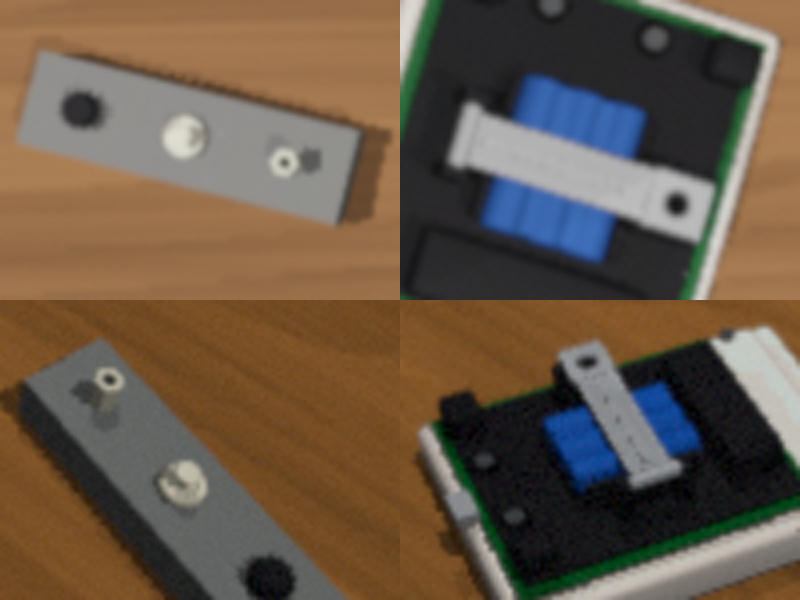

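The rivet is the middle part, because its wide flange shows. The standoff, with its hole, is at the right end of the block. The strap hole is at about top (441,241) and scene (212,120). Next I measure both.

```bash
cat > h.py <<'E'
import cv2,numpy as np
from cell import bot,eyes,solver
def K(d): return np.array([[d["fx"],0,d["cx"]],[0,d["fy"],d["cy"]],[0,0,1.]])
def ray(d,px):
    u,v=cv2.undistortPoints(np.array([[px]],float),K(d),np.array([d["k1"],0,0,0.]))[0,0]
    T=d["camera_from_world"];R=T[:3,:3].T
    r=R@np.array([u,-v,-1]);return -R@T[:3,3],r/np.linalg.norm(r)
def proj(d,p):
    c=(d["camera_from_world"]@np.r_[p,1])[:3]*[1,-1,-1]
    return cv2.projectPoints(c[None],np.zeros(3),np.zeros(3),K(d),np.array([d["k1"],0,0,0.]))[0].ravel()
def plane(d,px,z):
    o,r=ray(d,px);return o+r*(z-o[2])/r[2]
def tri(d1,p1,d2,p2):
    o1,r1=ray(d1,p1);o2,r2=ray(d2,p2)
    s=np.linalg.lstsq(np.c_[r1,-r2],o2-o1,rcond=None)[0]
    a,b=o1+s[0]*r1,o2+s[1]*r2;return (a+b)/2,np.linalg.norm(a-b)
def blobs(m): 
    n,l,s,c=cv2.connectedComponentsWithStats(m.astype(np.uint8));return l,s,c
def pick(mask,box):
    x,y,w,h=box;l,s,c=blobs(mask[y:y+h,x:x+w]);i=1+np.argmax(s[1:,4]);return c[i]+[x,y],s[i],(l==i)
def hole(img,box):   # dark weight inside the bright strap
    x,y,w,h=box;g=cv2.cvtColor(img,cv2.COLOR_RGB2GRAY)[y:y+h,x:x+w].astype(float)
    wt=np.clip(np.median(np.sort(g.ravel())[len(g.ravel())//2:])-25-g,0,None);Y,X=np.mgrid[y:y+h,x:x+w]
    return np.array([(wt*X).sum(),(wt*Y).sum()])/wt.sum()
E
python3 - <<'E'
from h import *
D={n:eyes.read_camera(n) for n in("top","scene")}
bx={"top":((95,190,115,65),(138,210,28,26),(437,236,10,10)),"scene":((340,232,110,110),(382,268,30,30),(206,114,14,11))}
R={}
for n,d in D.items():
    im=d["frame"];hsv=cv2.cvtColor(im,cv2.COLOR_RGB2HSV);g=hsv[...,2]
    w=(hsv[...,2]>(190 if n=="top" else 150))&(hsv[...,1]<70)
    rc,rs,_=pick(w,bx[n][1]);hc=hole(im,bx[n][2]);R[n]=(rc,hc);print(n,rc,rs,hc)
    x,y,W,H=bx[n][2];print(cv2.cvtColor(im,cv2.COLOR_RGB2GRAY)[y-2:y+H+2,x-2:x+W+2])
d=D["top"];hsv=cv2.cvtColor(d["frame"],cv2.COLOR_RGB2HSV)
c,s,m=pick((hsv[...,1]<60)&(hsv[...,2]>60),bx["top"][0])
cn=max(cv2.findContours(m.astype(np.uint8),0,2)[0],key=cv2.contourArea)
q=cv2.boxPoints(cv2.minAreaRect(cn))+bx["top"][0][:2]
P=np.array([plane(d,p,26) for p in q]);print("block",q.tolist(),P.round(1).tolist(),P.mean(0))
print("rivet",tri(D["top"],R["top"][0],D["scene"],R["scene"][0]),"plane31",plane(d,R["top"][0],31))
print("hole",tri(D["top"],R["top"][1],D["scene"],R["scene"][1]),[plane(D[n],R[n][1],59) for n in D])
E
```

```text
top [149.97142857 223.11428571] [ 8  8  9 11 70] [440.75116279 240.63449612]
[[181 185 188 187 185 181 173 162 153 136 111  96  78  61]
 [181 187 189 189 189 188 185 183 180 172 161 152 136 117]
 [181 187 189 187 185 183 181 183 185 184 183 180 172 163]
 [184 187 187 181 169 157 154 163 174 183 186 186 184 181]
 [186 188 182 163 132 107 102 120 149 173 184 187 186 184]
 [185 186 173 138  88  54  50  71 116 159 180 185 186 182]
 [186 184 165 120  60  31  29  43  91 148 178 186 186 180]
 [188 184 163 117  58  27  27  37  86 145 178 186 186 176]
 [188 185 170 134  82  41  34  56 103 154 179 186 184 171]
 [188 187 180 160 126  92  86 104 136 167 182 185 181 157]
 [187 187 185 178 164 150 147 154 168 179 185 185 176 138]
 [179 182 185 184 181 177 177 179 183 185 186 185 172 123]
 [147 161 172 178 181 183 185 185 186 186 186 182 160 108]
 [ 93 113 132 145 161 172 178 181 184 185 185 179 145  96]]
scene [398.39655172 279.81034483] [12  7  9 11 58] [212.5690184  118.26278119]
[[ 87  90  91  91  90  92  92  92  92  92  91  92  94  95  97  97  97  96]
 [ 88  87  89  89  90  90  91  90  89  89 
[... 939 characters left out ...]
 10  19  21  41  81 134 140 137 137 140 143 143 143 145 147 143  80]]
block [[104.00000762939453, 225.0], [110.70588684082031, 198.17647457122803], [201.52941131591797, 220.88235473632812], [194.8235321044922, 247.70587921142578]] [[574.5, 303.6, 26.0], [620.6, 291.9, 26.0], [578.6, 134.6, 26.0], [533.1, 146.6, 26.0]] [576.72082536 219.18346922  26.        ]
rivet (array([575.80496536, 221.27897335,  36.36111259]), np.float64(0.6455851171963927)) plane31 [576.19218321 222.19511766  31.        ]
hole (array([ 535.50829328, -264.6700394 ,   68.90616695]), np.float64(0.3697703888902121)) [array([ 535.61127618, -268.22228321,   59.        ]), array([ 527.83559139, -275.98834885,   59.        ])]
```

Run:
```python
from h import *
d={n:eyes.read_camera(n) for n in("top","scene")}
a=hole(d["top"]["frame"],(438,236,8,9));b=hole(d["scene"]["frame"],(208,118,7,5))
print("hole",a,b,tri(d["top"],a,d["scene"],b))
p=[576.5,220.3]
for yaw in(75.2,-104.8):
    print(yaw,solver.ik([*p,90],[180,0,yaw]),solver.ik([534,-268,110],[180,0,yaw]))
q=[180,0,75.2] if solver.ik([*p,90],[180,0,75.2]) is not None and abs(solver.ik([*p,90],[180,0,75.2])[5])<abs(solver.ik([*p,90],[180,0,-104.8])[5]) else [180,0,-104.8]
print(q,bot.get_clock())
bot.reach([*p,90],q);bot.set_gripper(28)
print(bot.get_width(),bot.get_eef_pos(),bot.get_force(),bot.get_clock())
bot.line_to([*p,45],speed=80);bot.hold(.2);f0=bot.get_force()[2]
D=eyes.read_camera("scene");cv2.imwrite("pics/pre.png",cv2.resize(D["frame"][200:350,300:500],(800,600))[:,:,::-1])
print(f0,bot.get_eef_pos(),bot.get_clock())
```

```text
hole [440.73549201 240.6333053 ] [211.3330721  120.13401254] (array([ 536.26322703, -267.49762835,   62.94201833]), np.float64(1.7873820293561526))
75.2 [ 35.4016356   25.28047503   4.67842025   0.         -69.39794522
 129.7983644 ] None
-104.8 [ 35.4016356   25.28047503   4.67842025   0.         -69.39794522
 -50.2016356 ] [-11.6745192   22.41924486   3.25940042   0.         -70.84015556
  -3.1254808 ]
[180, 0, -104.8] 0.3
27.92600297215332 [576.47251382 220.30422555  89.97168132] [0.75267325 0.22530251 0.53243775] 2.8583
-0.33903214307250434 [576.81590564 220.49600931  45.57139895] 3.8167
```

View pics/pre.png

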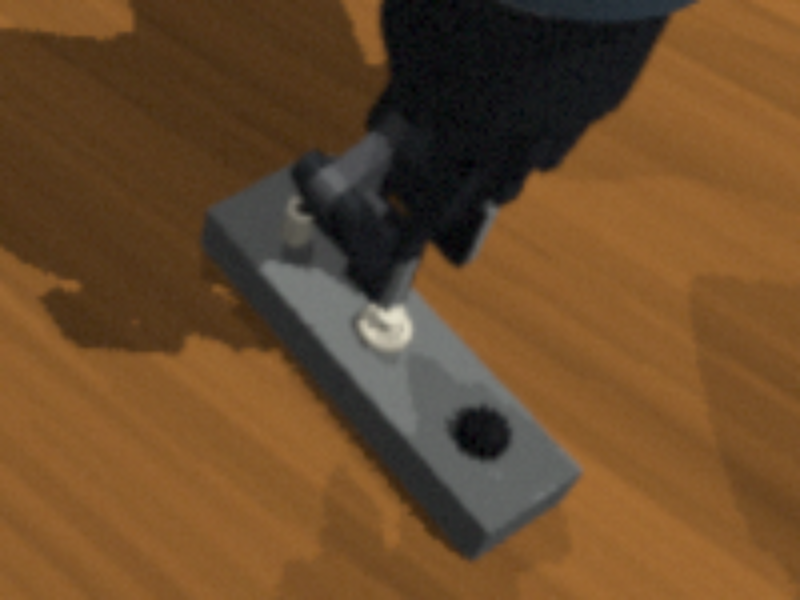

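The scene crop shows the fingers straddling the rivet (flange at about crop (385,328)) across the block. I project the TCP to compare, then descend with a force guard.

Run:
```python
from h import *
d=eyes.read_camera("scene")
f=lambda p:((proj(d,np.array(p,float))-[300,200])*4).round()
print("tcp",f([576.8,220.5,45.5]),"flange",f([576.5,220.3,31]),"cap",f([576.5,220.3,41]))
f0=bot.get_force()[2];p=[576.5,220.3]
bot.line_to([*p,33],speed=50);bot.hold(.1)
for z in np.arange(32.5,23.9,-.5):
    bot.line_to([*p,z],speed=20);df=bot.get_force()-[0,0,f0]
    if abs(df[2])>5: break
print("stop",z,df,bot.get_eef_pos(),bot.get_clock())
```

```text
tcp [395. 307.] flange [387. 326.] cap [392. 313.]
stop 24.0 [-0.39921369 -0.23169055  0.51733559] [576.46098628 220.28283874  23.95229167] 8.8583
```

Run:
```python
from h import *
p=[576.5,220.3];f0=bot.get_force()[2]
for z in np.arange(23.4,18,-.6):
    bot.line_to([*p,z],speed=20);df=bot.get_force()[2]-f0
    if abs(df)>3: break
print("stop",z,df,bot.get_eef_pos())
z+=1.4;bot.line_to([*p,z],speed=20);bot.set_gripper(10);bot.hold(.2)
print(z,bot.get_width(),bot.get_grasp_force(),bot.get_force()-[0,0,f0],bot.get_eef_pos(),bot.get_clock())
```

```text
stop 18.599999999999987 0.06691660695971974 [576.46903919 220.26750314  18.53384903]
19.999999999999986 9.882323779563102 0.0 [ 0.31435852  0.15731269 -0.64972542] [576.49527636 220.27179456  19.98439928] 11.875
```

Run:
```python
from h import *
o=[]
d=eyes.read_camera("scene");o.append(cv2.resize(d["frame"][200:350,330:480],(400,400)))
d=eyes.read_camera("top");o.append(cv2.resize(d["frame"][170:290,90:210],(400,400)))
cv2.imwrite("pics/g1.png",np.hstack(o)[:,:,::-1])
print(bot.get_orientation(),bot.get_width(),bot.get_eef_pos())
```

```text
[ 1.79999107e+02 -5.44901422e-04 -1.04798565e+02] 9.828918118912226 [576.48805999 220.31913222  19.98630499]
```

View pics/g1.png

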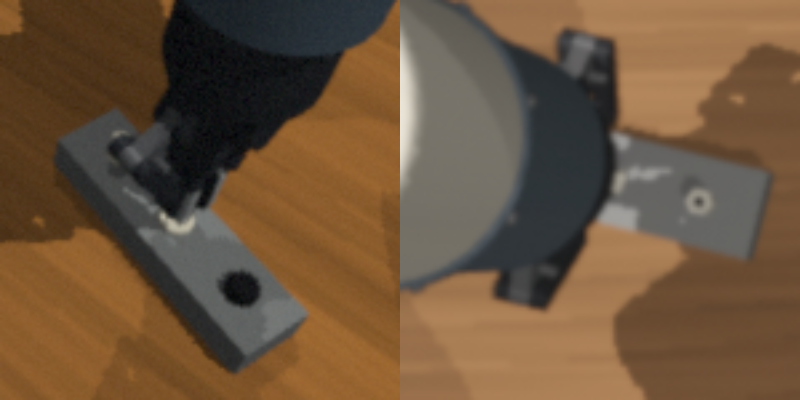

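The view is ambiguous: the flange is visible just under the fingertips at crop (180,228), so the pads may be closing around or above the cap. I'll close further to see which.

Run:
```python
from h import *
bot.set_gripper(0);bot.hold(.1)
print(bot.get_width(),bot.get_grasp_force(),bot.get_force(),bot.get_clock())
```

```text
-0.013284872966510158 0.0 [ 0.45897649 -0.14090738  0.05765009] 12.3333
```

Run:
```python
from h import *
d=eyes.read_camera("scene")
o=cv2.resize(d["frame"][240:315,350:450],(800,600),interpolation=cv2.INTER_CUBIC)
cv2.imwrite("pics/g2.png",o[:,:,::-1])
f=lambda p:((proj(d,np.array(p,float))-[350,240])*8).round()
for z in(20,31,41,50):print(z,f([576.5,220.3,z]))
```

```text
20 [361. 360.]
31 [373. 332.]
41 [384. 305.]
50 [394. 281.]
```

View pics/g2.png

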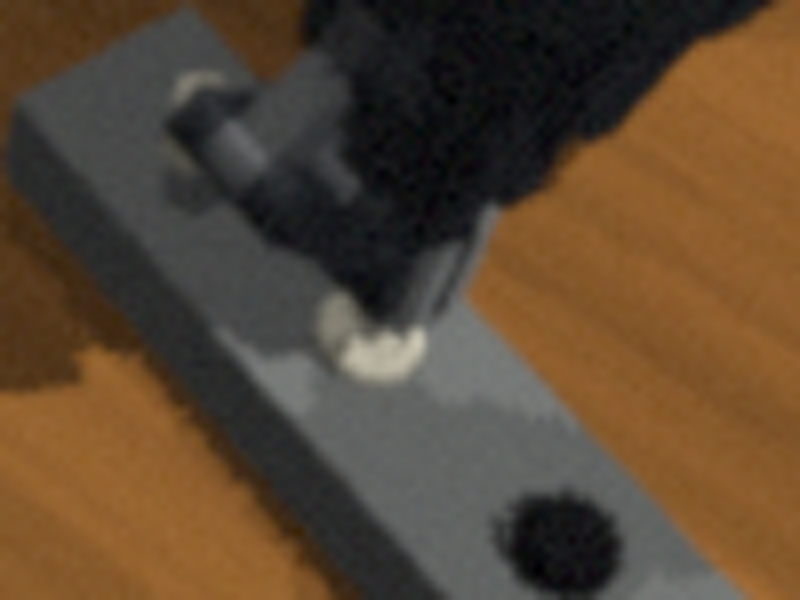

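Flange centre is at crop (372,338), which matches the projection, so x and y are right. The shut fingertips end at about (405,320), which puts the real finger ends roughly 20 mm above the reported TCP. I'll keep descending and feel for the block.

Run:
```python
from h import *
p=[576.5,220.3]
bot.set_gripper(28);bot.hold(.1);f0=bot.get_force()[2]
t=bot.get_clock()
for z in np.arange(19,-8,-1):
    bot.line_to([*p,z],speed=20 if z<12 else 40);df=bot.get_force()[2]-f0
    if abs(df)>2.5: break
print("stop",z,df,bot.get_force(),bot.get_eef_pos(),bot.get_width(),t,bot.get_clock())
```

```text
stop -1 6.536765489372499 [-2.23803479 -0.11365033  6.09714213] [ 5.76521900e+02  2.20294031e+02 -9.04815093e-02] 28.311333284897145 12.8667 18.1167
```

Run:
```python
from h import *
p=[576.5,220.3]
bot.line_to([*p,1.0],speed=20);bot.set_gripper(8);bot.hold(.2)
print(bot.get_width(),bot.get_grasp_force(),bot.get_force(),bot.get_eef_pos(),bot.get_clock())
D={n:eyes.read_camera(n) for n in("top","scene")}
cv2.imwrite("pics/g3.png",cv2.resize(D["scene"]["frame"][240:315,350:450],(800,600),interpolation=cv2.INTER_CUBIC)[:,:,::-1])
```

```text
14.46729094200973 58.61753582954407 [-0.87777949  0.03914749  2.6333913 ] [576.60080831 220.31852707   1.15338699] 18.85
```

View pics/g3.png

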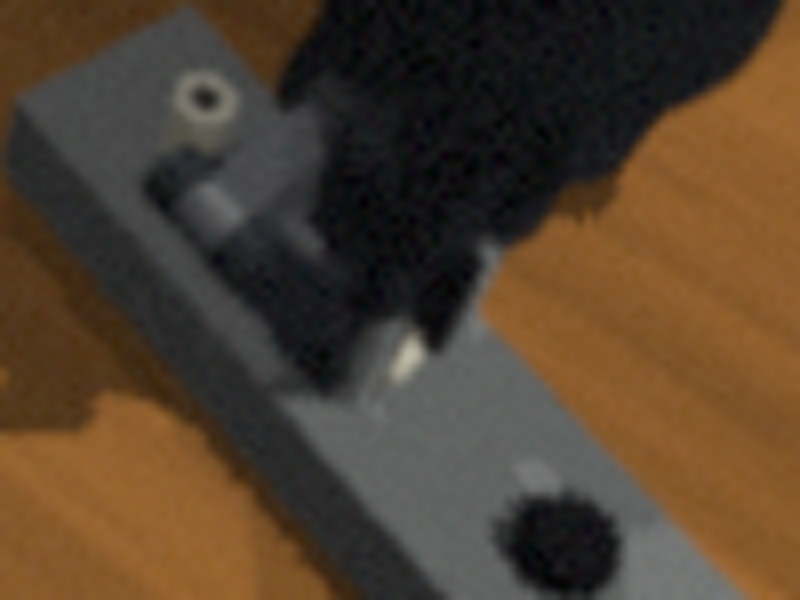

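The fingertips now bracket the flange, with a white sliver at (405,360), at 58 N grip. I'll lift slowly and check.

Run:
```python
from h import *
p=[576.5,220.3]
bot.line_to([*p,40],speed=40);print(bot.get_width(),bot.get_grasp_force(),bot.get_force())
bot.line_to([*p,90],speed=100)
bot.hold(.2)
print(bot.get_width(),bot.get_grasp_force(),bot.get_force(),bot.get_eef_pos(),bot.get_clock())
d=eyes.read_camera("scene");t=eyes.read_camera("top")
print(proj(d,np.array([576.5,220.3,110])))
u,v=proj(d,np.array([576.5,220.3,105])).astype(int)
a=d["frame"][v-45:v+45,u-45:u+45];b=d["frame"][240:315,345:420]
cv2.imwrite("pics/l1.png",np.hstack([cv2.resize(x,(400,400),interpolation=cv2.INTER_CUBIC) for x in(a,b)])[:,:,::-1])
print(u,v)
```

```text
14.595944838569578 58.595237731933594 [-0.41431308 -0.0585798   0.23267107]
14.78459738796251 58.60407292842865 [-0.7609516  -0.73665427  0.0846506 ] [576.00641554 220.02373461  89.07344272] 20.925
[408.71197427 252.6530021 ]
407 254
```

View pics/l1.png

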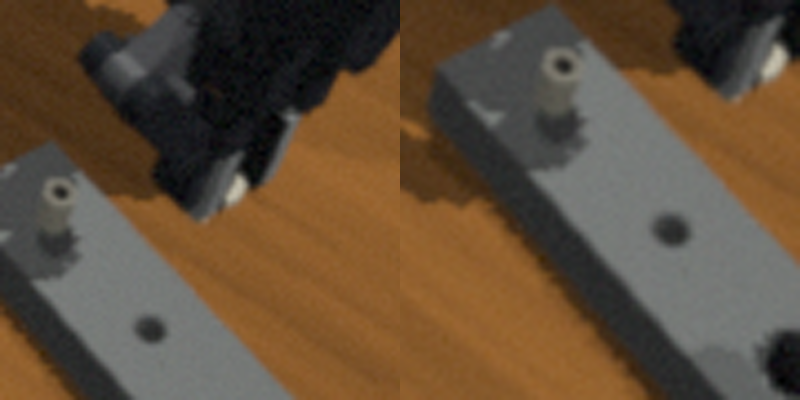

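The rivet has left the block: the middle hole at (150,328) is empty and white shows between the pads at (235,190). I go over the hub, turned so the scene camera looks between the fingers, and look once closely.

Run:
```python
from h import *
bot.line_to([576.5,220.3,140],speed=150)
bot.reach([536,-267,140],[180,0,-123.2]);bot.hold(.2)
print(bot.get_width(),bot.get_grasp_force(),bot.get_force(),bot.get_eef_pos(),bot.get_clock())
d=eyes.read_camera("scene");t=eyes.read_camera("top")
cv2.imwrite("pics/s_full.png",d["frame"][:,:,::-1]);cv2.imwrite("pics/t_full.png",t["frame"][:,:,::-1])
for z in(140,160,180):print(z,proj(d,np.array([536,-267,z])),proj(t,np.array([536,-267,z])))
u,v=proj(d,np.array([536,-267,140])).astype(int)
u2,v2=proj(t,np.array([536,-267,140])).astype(int)
a=d["frame"][max(v-40,0):v+60,u-34:u+33];print("orig",u-34,max(v-40,0))
b=t["frame"][v2-50:v2+50,u2-34:u2+33];print("origt",u2-34,v2-50)
cv2.imwrite("pics/l2.png",np.hstack([cv2.resize(x,(400,600),interpolation=cv2.INTER_CUBIC) for x in(a,b)])[:,:,::-1])
```

```text
14.863413113087454 58.61814200878143 [-0.67608235 -0.32234519 -0.04742444] [ 536.37822909 -266.27357247  139.94759942] 23.4917
140 [205.98518158  87.59002487] [457.50741506 240.0510816 ]
160 [204.25402506  78.24074504] [462.36003391 239.94513216]
180 [202.44494601  68.48275404] [467.45880822 239.83257777]
orig 171 47
origt 423 190
```

View pics/l2.png

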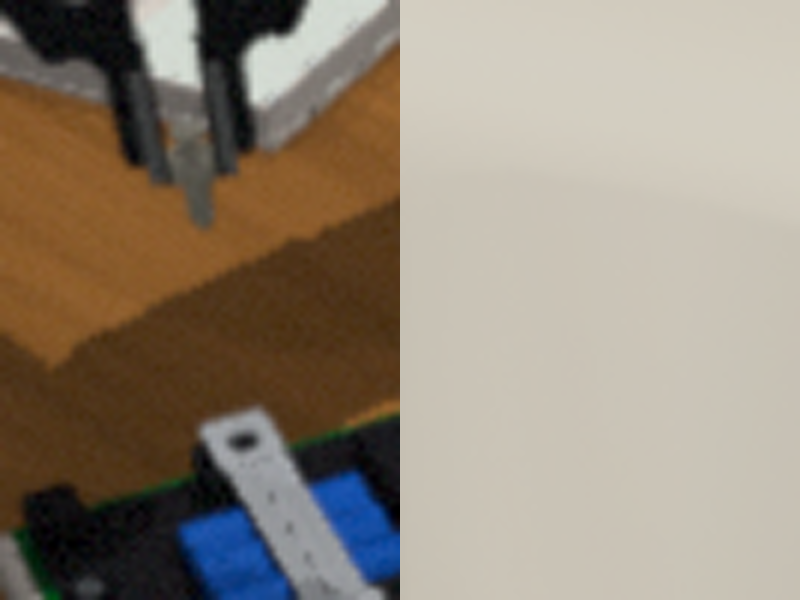

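Clear view between the fingers. The rivet hangs upright with its pin raised: cap top at about crop (190,122), tip at (207,225), which is pixel (205.7,84.5). The strap hole is at crop (243,438), pixel (211.7,120). The tip projects where TCP xy at z≈145 should be, so the rivet sits on the tool axis with its underside about 25 mm above the reported TCP z. I lower it to just above the hole and look again.

Run:
```python
from h import *
p=[536.3,-267.5]
bot.line_to([*p,67],speed=60);bot.hold(.2)
e=bot.get_eef_pos();print(bot.get_width(),bot.get_force(),e,bot.get_clock())
d=eyes.read_camera("scene")
print("tip pred",proj(d,np.r_[e[:2],e[2]+5.5]),"hole",proj(d,np.array([*p,62.9])),proj(d,np.array([*p,58])))
x,y=170,65
cv2.imwrite("pics/l3.png",cv2.resize(d["frame"][y:y+75,x:x+100],(800,600),interpolation=cv2.INTER_CUBIC)[:,:,::-1])
```

```text
14.688283082995014 [-0.24174704  0.15474392  0.43736782] [ 536.46055509 -267.54968762   67.27765982] 25.1583
tip pred [210.95467613 116.33204281] hole [211.75344719 120.21973435] [212.10711754 122.13299274]
```

View pics/l3.png

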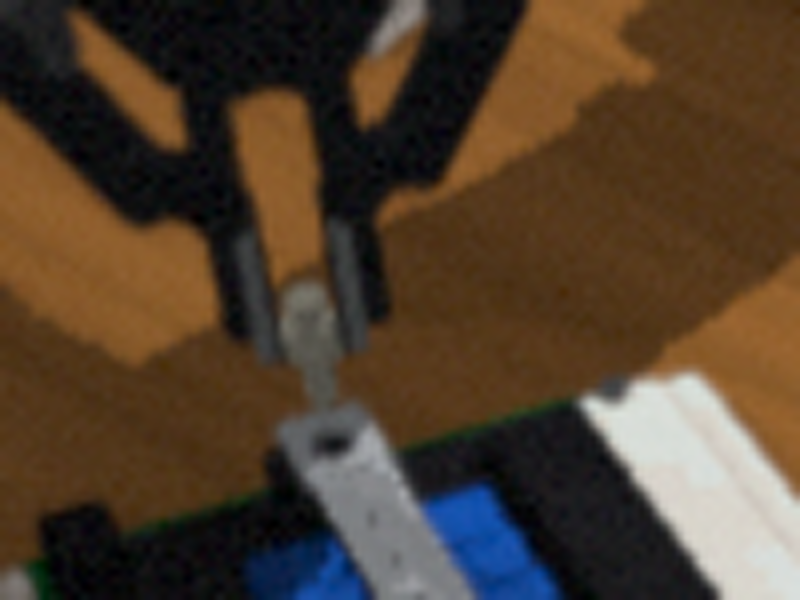

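The tip is at pixel (210.4,115.6) and the hole at (211.4,120.1). Extrapolated straight down, the tip lands within about 1–2 mm of the hole. I make a small correction and go in under force guard.

Run:
```python
from h import *
p=[536.5,-266.5]
f0=bot.get_force();bot.line_to([*p,58],speed=40);log=[]
for z in np.arange(57,25.9,-1):
    bot.line_to([*p,z],speed=25);f=bot.get_force()-f0;log.append((round(float(z),1),*f.round(1)))
    if f[2]>7 or np.hypot(*f[:2])>7: break
print(*log,sep="\n");print(bot.get_eef_pos(),bot.get_width(),bot.get_wrist_torque(),bot.get_clock())
```

```text
(57.0, np.float64(0.7), np.float64(0.8), np.float64(0.2))
(56.0, np.float64(0.5), np.float64(-0.0), np.float64(0.3))
(55.0, np.float64(-0.3), np.float64(0.1), np.float64(-0.2))
(54.0, np.float64(0.2), np.float64(0.1), np.float64(-0.2))
(53.0, np.float64(-0.5), np.float64(-0.4), np.float64(0.2))
(52.0, np.float64(-0.8), np.float64(-0.6), np.float64(0.1))
(51.0, np.float64(-0.4), np.float64(-0.5), np.float64(0.2))
(50.0, np.float64(0.3), np.float64(-0.6), np.float64(-0.2))
(49.0, np.float64(-0.1), np.float64(-0.5), np.float64(0.4))
(48.0, np.float64(-0.9), np.float64(-0.5), np.float64(-0.1))
(47.0, np.float64(-0.3), np.float64(-0.3), np.float64(0.6))
(46.0, np.float64(0.0), np.float64(-0.0), np.float64(-0.0))
(45.0, np.float64(0.4), np.float64(0.6), np.float64(-0.0))
(44.0, np.float64(-0.3), np.float64(-0.6), np.float64(-0.5))
(43.0, np.float64(0.1), np.float64(-1.0), np.float64(0.0))
(42.0, np.float64(0.9), np.float64(-1.8), np.float64(-0.1))
(41.0, np.float64(0.5), np.float64(-1.2), np.float64(-0.1))
(40.0, np.float64(0.3), np.float64(-2.4), np.float64(-0.1))
(39.0, np.float64(1.5), np.float64(-2.4), np.float64(0.1))
(38.0, np.float64(1.3), np.float64(-2.3), np.float64(0.8))
(37.0, np.float64(1.6), np.float64(-2.3), np.float64(-0.0))
(36.0, np.float64(0.9), np.float64(-3.3), np.float64(-0.0))
(35.0, np.float64(1.4), np.float64(-3.7), np.float64(0.7))
(34.0, np.float64(0.7), np.float64(-4.7), np.float64(1.6))
(33.0, np.float64(0.4), np.float64(-4.7), np.float64(2.2))
(32.0, np.float64(-0.2), np.float64(-5.2), np.float64(3.2))
(31.0, np.float64(0.3), np.float64(-4.2), np.float64(6.7))
(30.0, np.float64(-0.9), np.float64(-3.4), np.float64(9.9))
[ 537.00952738 -267.01758009   31.53275051] 14.70933237596641 [-1.33939869  0.55416714 -0.03733255] 32.5833
```

The rivet went in and the flange is home at reported z≈31.5. Next I relieve the side force, release, go up, shut the fingers and push the pin.

Run:
```python
from h import *
bot.line_to([536.5,-267.1,31],speed=20);bot.set_gripper(34)
print(bot.get_force(),bot.get_eef_pos(),bot.get_width())
bot.line_to([536.5,-267.1,72],speed=120);bot.set_gripper(0)
p=np.array([536.5,-267.1])+5*np.array([.55,.84])
d=eyes.read_camera("scene");cv2.imwrite("pics/rel.png",d["frame"][:,:,::-1])
bot.line_to([*p,57],speed=80);bot.hold(.15);f0=bot.get_force();log=[]
print(bot.get_clock())
for z in np.arange(56,44,-1):
    bot.line_to([*p,z],speed=25);f=bot.get_force()-f0;log.append((float(z),bot.get_eef_pos()[2].round(2),*f.round(1)))
    if f[2]>3: break
print(*log,sep="\n");print(bot.get_clock())
```

```text
[ 0.71376578 -0.60001748 -0.09263985] [ 535.99259383 -266.26293605   30.14291958] 34.21411433364294
34.625
(56.0, np.float64(56.13), np.float64(-0.2), np.float64(-1.2), np.float64(0.4))
(55.0, np.float64(54.92), np.float64(0.9), np.float64(-0.3), np.float64(0.0))
(54.0, np.float64(53.9), np.float64(1.3), np.float64(0.0), np.float64(-0.0))
(53.0, np.float64(52.89), np.float64(0.4), np.float64(-0.0), np.float64(0.7))
(52.0, np.float64(51.89), np.float64(0.2), np.float64(-1.2), np.float64(0.1))
(51.0, np.float64(50.9), np.float64(0.2), np.float64(0.0), np.float64(1.5))
(50.0, np.float64(49.93), np.float64(-0.2), np.float64(-0.1), np.float64(0.3))
(49.0, np.float64(48.99), np.float64(-0.0), np.float64(-1.2), np.float64(0.3))
(48.0, np.float64(48.06), np.float64(0.2), np.float64(-0.7), np.float64(1.0))
(47.0, np.float64(47.04), np.float64(0.4), np.float64(-0.8), np.float64(0.3))
(46.0, np.float64(46.07), np.float64(-0.4), np.float64(-0.7), np.float64(1.2))
(45.0, np.float64(45.51), np.float64(-0.8), np.float64(-1.7), np.float64(3.6))
37.625
```

Run:
```python
from h import *
p=np.array([536.5,-267.1])+5*np.array([.55,.84]);log=[];fb=bot.get_force()[2]-3.6
for z in np.arange(44.3,28,-.7):
    bot.line_to([*p,z],speed=25);f=bot.get_force();log.append((round(float(z),1),bot.get_eef_pos()[2].round(2),*f.round(1)))
    if f[2]>11.5: break
print(*[" ".join(map(str,l)) for l in log],sep="\n");print(bot.get_clock())
```

```text
44.3 45.03 -0.4 -0.2 6.0
43.6 44.49 0.4 -0.9 5.5
42.9 43.83 -1.7 -1.8 6.4
42.2 43.15 -0.7 -0.3 5.7
41.5 42.44 -0.5 -0.9 6.1
40.8 41.75 -0.5 -1.8 6.8
40.1 41.06 -0.5 -0.7 6.9
39.4 40.37 -0.8 -1.6 6.6
38.7 39.65 -1.2 -0.7 7.1
38.0 38.96 -0.7 -1.2 6.2
37.3 38.24 -0.7 -1.8 6.1
36.6 37.55 -1.1 -0.9 6.7
35.9 36.86 -1.3 -2.4 6.4
35.2 36.15 -1.3 -1.4 6.7
34.5 35.86 -0.6 -0.0 7.6
33.8 35.66 -1.7 -0.7 11.6
41.625
```

Run:
```python
from h import *
p=np.array([536.5,-267.1])+5*np.array([.55,.84])
bot.line_to([*p,33.4],speed=10);bot.hold(.15);print(bot.get_force(),bot.get_eef_pos())
bot.line_to([*p,60],speed=100);bot.line_to([*p,150],speed=200)
bot.reach([480,-60,220],[180,0,-123.2]);bot.hold(.1);print(bot.get_clock())
D={n:eyes.read_camera(n) for n in("top","scene")}
for n,d in D.items():
    im=d["frame"].astype(int);q=proj(d,np.array([536.5,-267.1,57]));u,v=q.astype(int)
    print(n,q,"cap flush/raised top",proj(d,np.array([536.5,-267.1,61.5])),proj(d,np.array([536.5,-267.1,71.5])))
    print(im[v-10:v+9,u-10:u+9,0]-im[v-10:v+9,u-10:u+9,2]);print(im[v-10:v+9,u-10:u+9,1])
```

```text
[-2.16681067 -0.32401499 12.41634032] [ 540.24817266 -263.54223774   35.61236148]
44.0333
top [439.69899438 240.13306045] cap flush/raised top [440.58290947 240.11307292] [442.579175   240.06779989]
[[-2 -2  0 -1  0  0  0  0  0  0  0  0  0 -1  0 -1 -1 -2 -1]
 [ 1  0  0  0  0  0  1  0  0  1  1  0  0  0  0 -1  0 -1 -1]
 [ 0  0  0  0  0  0  0  0  0  0  1  1  1  1  0  0  0 -1 -1]
 [ 0  0  0 -1  0  1  0  0  1  1  2  2  3  3  3  1  0 -1  0]
 [ 1  0  0  0  0  0  0  1  2  5  8 10 11 10  9  6  3  0 -1]
 [ 0  0  0  0  1  0  1  4  8 13 15 15 16 15 15 12  7  2  1]
 [ 0  0  0  0  0  0  3  8 14 15 16 17 16 16 16 16 12  4  1]
 [ 1  0  0  0  0  1  6 12 16 16 16 16 16 16 17 17 14  8  2]
 [ 0  0  0  0  0  2  8 15 16 17 16 17 17 17 17 16 16 12  4]
 [-1  0  0  0  1  3 10 15 17 16 16 16 17 17 17 16 17 14  5]
 [ 0  0  0  0  1  4 10 15 17 16 16 17 17 17 17 17 16 14  6]
 [-1 -1  0  0  1  3 10 15 17 16 17 17 17 17 16 16 17 15  6]
 [ 0 -1  0  0  0  1  7 15 17 17 16 17 17 16 16 16 16 12  4]
 [ 0  0  0  0  0  1  4 11 15 17 17 17 17 16 17 17 15  8  1]
 [ 0  0  0  0  0  0  2  6 11 15 16 17 17 17 16 15 10  4  0]
 
[... 4268 characters left out ...]
 111 116 116 108 101  83  69  79  65  35  20
    8]
 [ 50  21  35  88 101  88  87  87  93  95  85  78  73  65  82  80  53  27
   12]
 [ 41  24  14  59 125 101  95  81  87  86  79  71  65  76  81  78  56  24
    5]
 [ 43  32  13  29  86 126 135  93  91  91  77  83  79  86  87  92  85  42
   10]
 [ 42  28   8  15  46  95 132 117 134 131 103  91  90  87  88  87  88  61
   32]
 [ 23  11  10  10  22  50 100 133 139 141 134 107  92  96  95  89  90  87
   58]
 [ 12   9   2   9  14  28  62 126 143 140 141 134 125 137 118 100  84  82
   85]
 [ 16  17  16   5   9  10  24  69 137 140 140 139 140 141 140 129  92  80
   80]
 [ 17  10   5   9   0  12  10  41 109 138 140 140 139 140 142 124  86  78
   81]]
```

The white flange is a plain round disc in both views, with no cap standing above it, and the strap is held down. Handing in.

```bash
python3 -c "
from cell import sign_off,bot
print(bot.get_clock(),sign_off())"
```

```text
the job is handed in; nothing more can be done
44.1333 None
```

I put the rivet through the strap into the boss and pushed its pin in about 10 mm to a hard stop, pressing with at most about 12 N; the last camera readings show it flush. I handed the job in at 44.1 s, and no verdict came back.

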